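Change a strainer pot over from pasta to rice

TASK

The strainer pot is still set for pasta, with the long slots of its lid at the pouring spout. Set it for rice: turn the lid until its lugs reach the slots in the rim, lift it off, and lock it back on with the small round holes at the spout. Do not force the lid, and leave everything else where it stands.

Things in the scene. Friction and masses are not known exactly. Their poses are not given: they have to be found in the camera images.
- strainer_pot: heavy round steel pot, 190 mm across, on a cork mat; it does not move. Origin on the worktop under its axis, z up, x towards the pouring spout. The flat rim on which the lid lies is 112 mm above the origin. Two loop handles at +y and -y reach 129 mm from the axis, 95 mm up.
- spout (a point): tip of the pot's pouring spout at rim height, 118 mm from the pot's axis along its x axis. The lid is locked when one of the three parts of its edge (small holes, long slots, plain) is at the spout and its lugs are under the lip.
- rim_slot (a point): one of three slots, 30 mm wide, in the inward lip of the pot's rim (6 mm thick, from the wall 92 mm from the axis in to 80 mm). They lie at 100, 220 and 340 (this one) degrees counter-clockwise of the pot's x axis, seen from above. From a slot a lug can turn under the lip only clockwise, 46 degrees to a stop; a stop on the slot's other side bars the other way.
- strainer_lid: loose round steel lid, 197 mm across, 2 mm thick, about 0.4 kg. Origin at the centre of the plate's underside (112 mm above the pot's origin when seated), z up, x from the centre to the small round holes. Seen from above: small holes at 0 degrees, long slots at -120, plain at +120. It starts locked with the long slots at the spout, up to 12 degrees short of exact. It turns with light friction.
- lid_lug (a point): foot of one of the lid's three lugs (at 60, 180, 300 (this) degrees in its frame): tabs 18 mm wide, 14.5 mm down, toes out to 88 mm from the axis. With the lid's x axis 40, 160 or 280 degrees counter-clockwise of the pot's, the lugs are in the slots (4 degrees, 3.5 mm play each way) and it lifts off or goes on; from there 40 degrees clockwise locks it (stop 6 further). Locked, it lifts only 2 mm.
- lid_handle (a point): middle of the lid's bar handle, 26 mm above the lid's origin. The bar is 86 mm long along the lid's y axis, 18 mm wide along its x axis, and stands from 6 to 42 mm above the lid's origin; grip it across its width from above
- small_holes (a point): middle of the group of 18 small round holes (6 mm) in the lid, 60 mm from its centre along the lid's x axis
- long_slots (a point): middle of the group of three long slots (9 by 23 mm) in the lid, 60 mm from its centre
- jar_rice: bystander: glass jar with dark green lid, 95 mm across, 141 mm tall, origin under its centre
- tin_std: bystander: food tin, 75 mm across, 110 mm tall, origin under its centre
- jar_green_lid: bystander: jar with blue-green lid, 84 mm across, 116 mm tall, origin under its centre
- pink_tub: bystander: small pink tub with lid, 81 mm across, 54 mm tall, origin under its centre
- bowl: bystander: small white bowl, 100 mm across, 44 mm tall, origin under its centre
- salt: bystander: salt shaker, 44 mm across, 90 mm tall, standing on the wooden board at the right, origin under its centre
- garlic: bystander: garlic bulb, 60 mm across, 58 mm tall, on the wooden board at the right, origin under its centre

How it is judged:
On the way:
1. the lid is lifted clear of the pot (more than 25 mm above its seat) (z of strainer_lid in the frame of strainer_pot above 0.137 m), for 0.1 s.
At the end, for the whole second after the job is handed in: the lid lies flat on the pot's rim (within 3 mm of its seat, less than 0.03 rad of tilt, within 6 mm of centre), its lugs turned under the lip, with the middle of the small round holes within 11 mm to either side of the spout's line (about 10 degrees), released and at rest (z of strainer_lid in the frame of strainer_pot between 0.109 and 0.115 m and angle between strainer_lid's own z axis and vertical below 0.03 rad and horizontal distance between strainer_lid and strainer_pot below 0.006 m and x of small_holes in the frame of strainer_pot above 0.05 m and y of small_holes in the frame of strainer_pot between -0.011 and 0.011 m and linear speed of strainer_lid below 0.01 m/s and angular speed of strainer_lid below 0.05 rad/s); the robot touches nothing.
It fails at once if the lid is forced: more than 90 N between lid and pot (contact force between strainer_lid and strainer_pot above 90 N).
It fails at once if a bystander is moved more than 30 mm (distance of any of jar_rice, tin_std, jar_green_lid, pink_tub, bowl, salt, garlic from where it was at the start of the episode above 0.03 m).
It also fails if it takes over 48 s, if anything falls off the work surface, if the arm or the gripper's body presses on something with over 40 N, if the wrist force passes 120 N, or if a joint passes its speed limit or range.

ROBOT

A 6-joint arm with a two-finger parallel gripper is mounted at the origin on a cart in front of the work surface, level with it; the furniture and walls round the work are solid. World frame = base frame: x ahead of the robot, y to its left, z up, the work surface at z = 0. Lengths are in m, angles in rad, forces in N, time in s.
With the tool pointing down it reaches from about 0.2 to 0.875 m from the base axis. Payload 3.4 kg.
Tool frame: the origin (TCP) lies at the very end of the fingers, on their centre line; the grasp point (between the pads) lies 19 mm behind it; z points along the fingers, y is the line along which they close (so a half turn about z gives the same grasp; the last joint's range is limited). The gripper opens to 94 mm and grips with 3 to 60 N. Pads are 16 mm wide; open, the fingers measure 119 mm over their backs; the gripper's body (75 mm by 177 mm) begins 78 mm behind the grasp point.
Start: joints at [1.204, 0.276, 1.505, -0, 1.361, -0.121], TCP at [0.14, 0.558, 0.205] pointing down, gripper open.
Joint ranges: [-2.89, 2.89], [-0.75, 2.08], [0.22, 2.7], [-1.18, 4.32], [0.11, 2.71], [-2.7, 2.7]. Speed limits (rad/s): [2.57, 2.57, 3.14, 3.14, 3.14, 3.14].

INTERFACE

Orientations are given as a rotation vector (axis times angle).
In Python, from station import * gives the robot as it stands.
- The arm moves only by the shell command python3 -m creep 'ROWS' [FORCE]. ROWS is JSON, a list of rows, each an object of numbers: "x", "y", "z": the shift along the tool's x, y, z as a fraction of full scale; "ax", "ay", "az": the turn, a rotation vector about the tool's x, y, z as a fraction of full scale; "hand": the gripper's target within -1 to 1 (fully open at 1, half-way at 0, shut at -1). In form: [{"x": .., "y": .., "z": .., "ax": .., "ay": .., "az": .., "hand": ..}, ...]. A call has 1 to 8 rows; each row shifts and turns the commanded pose from where the row before left it, along the tool's axes as they then stand; what a row does not reach is not made up. Full scale, the value 1, is 3 cm for a shift and 6 degrees for a turn. A row lasts 1/12 s, in which the tool goes at most 41.7 mm and 7.16 degrees, less where a joint would pass 70% of its speed; a pose out of reach is approached as far as the arm can. A call with a number of a shift or a turn outside -1 to 1 is refused whole. A call with a gripper value outside its range is refused whole. The fingers move at their own pace and stop on an object; FORCE is the grip in N (left out, the last holds). Time passes only in rows, so rows that do not move let the fingers close. It gives the time, the measured TCP pose, the force, the opening and the grip force at its end, in the units of the state.
- read_state(): the state, without advancing time (a new reading comes with each control period).
- capture(name): name is "scene" or "top"; returns a dict with "pixels" (480x640x3 uint8, red, green, blue), "fx", "fy", "cx", "cy" (pixels), "k1" (the pictures are not rectified: a ray, as slopes to the right and down, at radius r is drawn at 1 + k1 r^2 times it, then the intrinsics apply), "R" (3x3) and "t" (3): a world point X has camera coordinates R X + t. Camera axes: x right, y down, z forward; pixel columns grow to the right and rows downward; lengths in m; the calibration is good to about 2 mm. A picture is of the moment at which its call begins. There is no depth.
- hand_in(): hands the job in; it is judged then, once.
The state is a dict: "clock": time; "q": joint angles; "dq": joint speeds; "effort": joint torques, N m; "ee_pos": TCP position; "tcp_rot": TCP orientation; "ft_force": force on the tool from outside, world axes, zero at the start; "torque": the same for the moment, N m; "opening": finger opening in m; "gripper_force": force on a finger pad.
Only numpy, scipy, OpenCV 4.12 (cv2) and the standard library are available. Lean on these libraries where they do the work, as an engineer would, in place of code of your own. Each camera call takes 0.05 s, during which the arm holds its last target. There are 200 camera calls.

## Working session

There is one attempt and no reset: what is moved stays moved. The work goes in short steps, Python scripts to look and compute and a shell command to move; the robot and the scene stay as the last step left them, time stands still between calls to the robot, and variables do not carry over. Pictures are saved under pics/ and viewed, at most 10 in all, crops included, and the job is handed in when it is done.

```bash
ls; mkdir -p pics; python3 - <<'E'
from station import *
import cv2,numpy as np
s=read_state();print(s)
for n in("scene","top"):
    c=capture(n);cv2.imwrite(f"pics/{n}0.png",c["pixels"][:,:,::-1]);np.savez(f"pics/{n}0.npz",**c)
    print({k:c[k] for k in c if k!="pixels"})
E
```

```text
pics
{'clock': 0.0, 'q': array([ 1.20399548e+00,  2.76573570e-01,  1.50612252e+00, -1.99287164e-05,
        1.36066928e+00, -1.21037019e-01]), 'dq': array([-0.00010245, -0.000512  , -0.00022907, -0.00104179, -0.00035368,
        0.00148654]), 'effort': array([ 4.64315854e-04, -4.04598391e+01, -2.37224579e+01,  7.02327839e-02,
        3.49831511e-02, -1.27582007e-04]), 'ee_pos': array([0.13972672, 0.55718677, 0.20462118]), 'tcp_rot': array([-3.85017305e-01, -3.11749703e+00,  2.70918464e-03]), 'ft_force': array([-0.86778776,  0.19562743,  0.33206976]), 'torque': array([-0.02766029,  0.03793667,  0.0177853 ]), 'gripper_force': 0.0, 'opening': 0.09401624474782748}
{'fx': 538.744184818711, 'fy': 538.744184818711, 'cx': 309.36215220970826, 'cy': 243.33539201407868, 'k1': 0.017733344590548553, 'R': array([[ 0.82813178, -0.56041454,  0.01154527],
       [-0.43144503, -0.6504305 , -0.62513626],
       [ 0.35784485,  0.51271406, -0.78043024]]), 't': array([-0.48535596,  0.24051175,  1.22791376])}
{'fx': 572.7171009573443, 'fy': 572.7171009573443, 'cx': 315.7458949805012, 'cy': 245.61076021906115, 'k1': -0.048641708611255566, 'R': array([[ 0.21893272, -0.97570226,  0.00857649],
       [-0.86711199, -0.19858218, -0.45681715],
       [ 0.44742067,  0.09257544, -0.88951927]]), 't': array([-0.21437366,  0.48575057,  1.60593151])}
```

View pics/scene0.png

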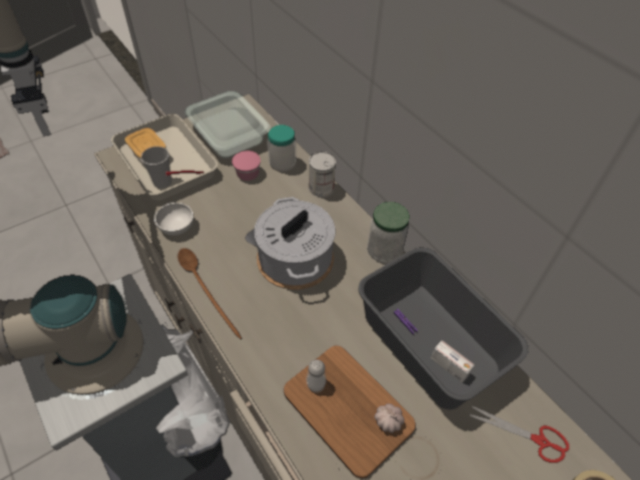

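View pics/top0.png

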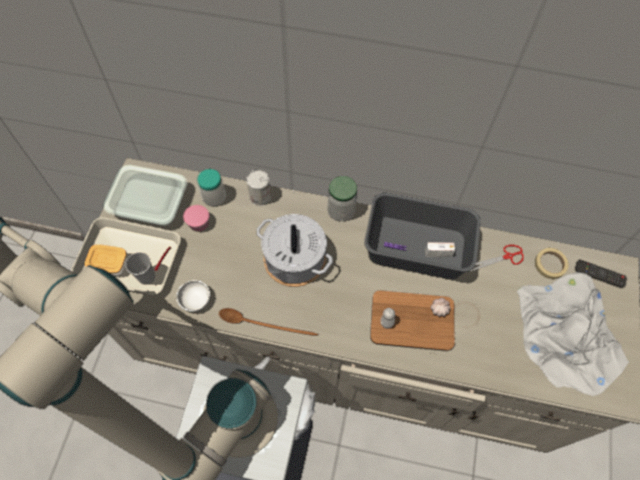

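The overview shows the pot near (295,238) in scene and (294,248) in top, with its handle bar dark and the long slots to the left. Next I'll crop both.

```bash
python3 - <<'E'
import cv2,numpy as np
a=cv2.imread("pics/scene0.png")[190:290,235:345];b=cv2.imread("pics/top0.png")[205:290,250:340]
a=cv2.resize(a,(400,364),interpolation=cv2.INTER_CUBIC);b=cv2.resize(b,(385,364),interpolation=cv2.INTER_CUBIC)
cv2.imwrite("pics/crop0.png",np.hstack([a,b]))
E
```

```text
(no output)
```

View pics/crop0.png

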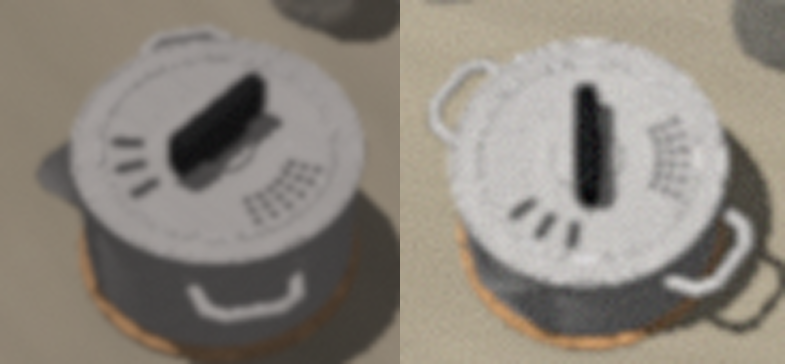

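The crops show the spout tip at about (245.5,238) in scene, with the loop handles at (286,200) and (302,275). In top, the loops are at (265,227) and (323,264). The long slots sit near the spout and the small holes are on the right. Now I'll measure these.

```bash
cat > h.py <<'E'
import numpy as np,cv2
def ray(c,uv):
    K=np.array([[c["fx"],0,c["cx"]],[0,c["fy"],c["cy"]],[0,0,1]],float)
    n=cv2.undistortPoints(np.array(uv,float).reshape(-1,1,2),K,np.array([float(c["k1"]),0,0,0]))[:,0]
    d=np.c_[n,np.ones(len(n))]@c["R"]; return -c["R"].T@c["t"],d
def plane(c,uv,z):
    o,d=ray(c,uv); return (o+d*((z-o[2])/d[:,2])[:,None])[:,:2]
def proj(c,X):
    p=np.atleast_2d(X)@c["R"].T+c["t"]; n=p[:,:2]/p[:,2:]; r=(n**2).sum(1,keepdims=True)
    return n*(1+c["k1"]*r)*[c["fx"],c["fy"]]+[c["cx"],c["cy"]]
def circ(P):
    for _ in range(6):
        s=np.linalg.lstsq(np.c_[2*P,np.ones(len(P))],(P**2).sum(1),rcond=None)[0]
        c=s[:2];r=np.hypot(*(P-c).T);R=np.median(r)
        P=P[abs(r-R)<max(.0025,2*np.median(abs(r-R)))]
    return c,R,len(P)
E
python3 - <<'E'
from h import *
boxes={"scene":(235,190,345,290),"top":(250,205,340,290)}
for n in boxes:
    c=dict(np.load(f"pics/{n}0.npz"));im=c["pixels"];g=cv2.cvtColor(im,cv2.COLOR_RGB2GRAY).astype(float)
    hsv=cv2.cvtColor(im,cv2.COLOR_RGB2HSV)
    x0,y0,x1,y1=boxes[n]
    c0=np.median(plane(c,[[294.7,231.5]] if n=="scene" else [[294,243]],.114),0)
    # radial edge search round lid
    for it in range(3):
        E=[]
        for a in np.radians(np.arange(0,360,3)):
            rr=np.arange(.085,.112,.0005)
            uv=proj(c,np.c_[c0[0]+rr*np.cos(a),c0[1]+rr*np.sin(a),0*rr+.113]).astype(np.float32)
            # lid is greyish and brighter: use gray
            v=cv2.remap(g.astype(np.float32),uv[:,:1],uv[:,1:],cv2.INTER_LINEAR)[:,0]
            d=np.gradient(cv2.GaussianBlur(v.reshape(-1,1),(1,9),0)[:,0]);k=d.argmin()
            E.append(c0+rr[k]*np.array([np.cos(a),np.sin(a)]))
        c0,R,m=circ(np.array(E))
    print(n,"lid",c0.round(4),R.round(4),m)
    Y,X=np.mgrid[y0:y1,x0:x1];uv=np.c_[X.ravel(),Y.ravel()];gv=g[y0:y1,x0:x1].ravel()
    P=plane(c,uv,.114)-c0;r=np.hypot(*P.T);th=np.degrees(np.arctan2(P[:,1],P[:,0]))
    base=np.median(gv[r<.09]);w=np.clip(base-8-gv,0,60)
    # ring 44..76mm darkness per angle
    for b in range(-180,180,10):
        s=(r>.045)&(r<.077)&(th>=b)&(th<b+10);print(b,int(w[s].sum()),end="; ")
    print()
    # dark bar
    dk=(g[y0:y1,x0:x1]<55).astype(np.uint8);N,L,S,C=cv2.connectedComponentsWithStats(dk)
    Pr=np.hypot(*(P).T).reshape(dk.shape)
    ids=[i for i in range(1,N) if S[i,4]>40];
    for i in ids:
        q=uv[(L==i).ravel()];(cc,sz,an)=cv2.minAreaRect(q.astype(np.float32))
        Q=plane(c,q,.14);mu=Q.mean(0);vv=np.linalg.svd(Q-mu,full_matrices=False)[2][0]
        print("dark",S[i],mu.round(4),"dir",np.degrees(np.arctan2(vv[1],vv[0])).round(1))
    for h,z in ([(245.5,238.),.112],[(286,198),.095],[(302,278),.095]) if n=="scene" else ([(256,238),.095],[(262,223),.095],[(330,268),.095]):
        q=plane(c,[h],z)[0]-c0;print(h,np.hypot(*q).round(3),np.degrees(np.arctan2(q[1],q[0])).round(1))
E
```

```text
scene lid [ 0.5189 -0.032 ] 0.098 101
-180 1029; -170 4; -160 0; -150 0; -140 0; -130 0; -120 0; -110 200; -100 341; -90 316; -80 346; -70 315; -60 368; -50 41; -40 0; -30 0; -20 18; -10 148; 0 58; 10 356; 20 1357; 30 1813; 40 926; 50 80; 60 0; 70 1; 80 2; 90 0; 100 2; 110 0; 120 1; 130 76; 140 974; 150 71; 160 966; 170 81; 
dark [ 47  21  25  28 345] [ 0.5154 -0.0384] dir -159.8
(245.5, 238.0) 0.12 158.7
(286, 198) 0.125 67.0
(302, 278) 0.132 -115.5
top lid [ 0.5214 -0.032 ] 0.0989 96
-180 1122; -170 29; -160 6; -150 0; -140 0; -130 0; -120 0; -110 242; -100 400; -90 441; -80 362; -70 404; -60 380; -50 111; -40 0; -30 0; -20 0; -10 53; 0 484; 10 876; 20 437; 30 20; 40 0; 50 7; 60 16; 70 9; 80 7; 90 14; 100 14; 110 2; 120 0; 130 69; 140 1088; 150 70; 160 1076; 170 84; 
dark [ 42  21   5  27 122] [ 0.5164 -0.0358] dir -164.7
(256, 238) 0.118 91.9
(262, 223) 0.125 65.6
(330, 268) 0.136 -112.7
```

```bash
cat > plan.py <<'E'
import sys,numpy as np
from scipy.spatial.transform import Rotation as Ro
from station import *
# target x y z yaw(deg, world direction of tool y, tool down)
def go(x,y,z,yaw,s=None):
    s=s or read_state();R=Ro.from_rotvec(s["tcp_rot"]);a=np.radians(yaw)
    Y=np.array([np.cos(a),np.sin(a),0]);Z=np.array([0,0,-1.]);T=Ro.from_matrix(np.c_[np.cross(Y,Z),Y,Z])
    rv=(R.inv()*T).as_rotvec();d=np.array([x,y,z])-s["ee_pos"]
    my=R.as_matrix()[:,1]
    print("yaw now",np.degrees(np.arctan2(my[1],my[0])).round(2),"tilt",np.degrees(np.arccos(-R.as_matrix()[2,2])).round(2),"j6",s["q"][5].round(3),"t",s["clock"])
    print("turn/6deg",(np.degrees(rv)/6).round(3),"then shift/3cm",(T.inv().apply(d)/.03).round(3),"shift now-axes",(R.inv().apply(d)/.03).round(3))
if __name__=="__main__": go(*map(float,sys.argv[1:5]))
E
python3 plan.py .52 -.032 .205 101.5; python3 plan.py .52 -.032 .205 -78.5
python3 -m creep '[{"az":0.5}]'; python3 plan.py .52 -.032 .205 -78.5
```

```text
yaw now 75.92 tilt 0.09 j6 -0.121 t 0.1
turn/6deg [-0.014 -0.005 -4.264] then shift/3cm [-8.5050e+00 -2.1775e+01 -1.0000e-02] shift now-axes [-1.7074e+01 -1.5968e+01  1.3000e-02]
yaw now 75.92 tilt 0.09 j6 -0.121 t 0.1
turn/6deg [-7.0000e-03  2.0000e-02  2.5736e+01] then shift/3cm [ 8.5050e+00  2.1775e+01 -1.0000e-02] shift now-axes [-1.7074e+01 -1.5968e+01  1.3000e-02]
yaw now 75.92 tilt 0.09 j6 -0.121 t 0.1
turn/6deg [-7.0000e-03  2.0000e-02  2.5736e+01] then shift/3cm [ 8.5050e+00  2.1775e+01 -1.0000e-02] shift now-axes [-1.7074e+01 -1.5968e+01  1.3000e-02]invalid input
```

```bash

python3 -m creep '[{"x":0,"y":0,"z":0,"ax":0,"ay":0,"az":-0.9,"hand":1},{"x":0,"y":0,"z":0,"ax":0,"ay":0,"az":-0.9,"hand":1},{"x":0,"y":0,"z":0,"ax":0,"ay":0,"az":-0.9,"hand":1},{"x":0,"y":0,"z":0,"ax":0,"ay":0,"az":-0.9,"hand":1},{"x":0,"y":0,"z":0,"ax":0,"ay":0,"az":-0.66,"hand":1},{"x":-0.2,"y":-0.5,"z":0,"ax":0,"ay":0,"az":0,"hand":1},{"x":-0.4,"y":-0.95,"z":0,"ax":0,"ay":0,"az":0,"hand":1},{"x":-0.4,"y":-0.95,"z":0,"ax":0,"ay":0,"az":0,"hand":1}]'
python3 plan.py .52 -.032 .205 101.5
```

```text
clock: 0.77
ee_pos: [0.184, 0.4916, 0.2048]
tcp_rot: [0.314, -3.126, 0.002]
ft_force: [0.4, -0.3, -0.1]
opening: 0.094
gripper_force: 0.0
yaw now 101.48 tilt 0.09 j6 -0.69 t 0.7667
turn/6deg [-0.015 -0.003 -0.003] then shift/3cm [-7.4970e+00 -1.9335e+01 -7.0000e-03] shift now-axes [ -7.503 -19.333   0.02 ]
```

```bash

python3 -m creep '[{"x":-0.37,"y":-0.95,"z":0,"ax":0,"ay":0,"az":0,"hand":1},{"x":-0.37,"y":-0.95,"z":0,"ax":0,"ay":0,"az":0,"hand":1},{"x":-0.37,"y":-0.95,"z":0,"ax":0,"ay":0,"az":0,"hand":1},{"x":-0.37,"y":-0.95,"z":0,"ax":0,"ay":0,"az":0,"hand":1},{"x":-0.37,"y":-0.95,"z":0,"ax":0,"ay":0,"az":0,"hand":1},{"x":-0.37,"y":-0.95,"z":0,"ax":0,"ay":0,"az":0,"hand":1},{"x":-0.37,"y":-0.95,"z":0,"ax":0,"ay":0,"az":0,"hand":1},{"x":-0.37,"y":-0.95,"z":0,"ax":0,"ay":0,"az":0,"hand":1}]'
python3 -m creep '[{"x":-0.37,"y":-0.95,"z":0,"ax":0,"ay":0,"az":0,"hand":1},{"x":-0.37,"y":-0.95,"z":0,"ax":0,"ay":0,"az":0,"hand":1},{"x":-0.37,"y":-0.95,"z":0,"ax":0,"ay":0,"az":0,"hand":1},{"x":-0.37,"y":-0.95,"z":0,"ax":0,"ay":0,"az":0,"hand":1},{"x":-0.37,"y":-0.95,"z":0,"ax":0,"ay":0,"az":0,"hand":1},{"x":-0.37,"y":-0.95,"z":0,"ax":0,"ay":0,"az":0,"hand":1},{"x":-0.37,"y":-0.95,"z":0,"ax":0,"ay":0,"az":0,"hand":1},{"x":-0.37,"y":-0.95,"z":0,"ax":0,"ay":0,"az":0,"hand":1}]'
python3 -m creep '[{"x":-0.37,"y":-0.95,"z":0,"ax":0,"ay":0,"az":0,"hand":1},{"x":-0.37,"y":-0.95,"z":0,"ax":0,"ay":0,"az":0,"hand":1},{"x":-0.3,"y":-0.6,"z":0,"ax":0,"ay":0,"az":0,"hand":1},{"x":-0.2,"y":-0.4,"z":0,"ax":0,"ay":0,"az":0,"hand":1},{"x":0,"y":0,"z":0,"ax":0,"ay":0,"az":0,"hand":1}]'
python3 plan.py .52 -.032 .205 101.5
```

```text
clock: 1.43
ee_pos: [0.3161, 0.2848, 0.2053]
tcp_rot: [0.311, -3.126, 0.001]
ft_force: [1.5, -0.5, 0.5]
opening: 0.0941
gripper_force: 0.0
clock: 2.1
ee_pos: [0.448, 0.0792, 0.2053]
tcp_rot: [0.31, -3.126, 0.001]
ft_force: [-0.4, 0.8, 0.9]
opening: 0.0937
gripper_force: 0.0
clock: 2.52
ee_pos: [0.503, 0.0013, 0.205]
tcp_rot: [0.308, -3.126, 0.001]
ft_force: [-0.2, 0.8, 0.4]
opening: 0.0944
gripper_force: 0.0
yaw now 101.24 tilt 0.05 j6 -1.902 t 2.5167
turn/6deg [-0.008 -0.003 -0.043] then shift/3cm [-0.334 -1.201  0.   ] shift now-axes [-3.39e-01 -1.20e+00  1.00e-03]
```

```bash

python3 -m creep '[{"x":-0.18,"y":-0.7,"z":0,"ax":0,"ay":0,"az":-0.04,"hand":1},{"x":-0.16,"y":-0.5,"z":0,"ax":0,"ay":0,"az":0,"hand":1},{"x":0,"y":0,"z":0.4,"ax":0,"ay":0,"az":0,"hand":1},{"x":0,"y":0,"z":0.6,"ax":0,"ay":0,"az":0,"hand":0.3},{"x":0,"y":0,"z":0.6,"ax":0,"ay":0,"az":0,"hand":0.1},{"x":0,"y":0,"z":0,"ax":0,"ay":0,"az":0,"hand":0}]' 20
python3 plan.py .52 -.032 .122 101.5
python3 - <<'E'
from station import *
import cv2,numpy as np
out=[]
for n,(x,y) in(("scene",(235,160)),("top",(240,180))):
    c=capture(n);out.append(cv2.resize(c["pixels"][y:y+130,x:x+110,::-1],(396,468),interpolation=cv2.INTER_CUBIC))
cv2.imwrite("pics/pre.png",np.hstack(out))
E
```

```text
clock: 3.02
ee_pos: [0.5163, -0.0285, 0.1544]
tcp_rot: [0.32, -3.118, -0.004]
ft_force: [-1.1, -0.2, -0.2]
opening: 0.0775
gripper_force: 0.0
yaw now 101.7 tilt 0.41 j6 -1.965 t 3.0167
turn/6deg [ 0.03  -0.062  0.034] then shift/3cm [-0.097 -0.139  1.081] shift now-axes [-0.104 -0.143  1.08 ]
```

View pics/pre.png

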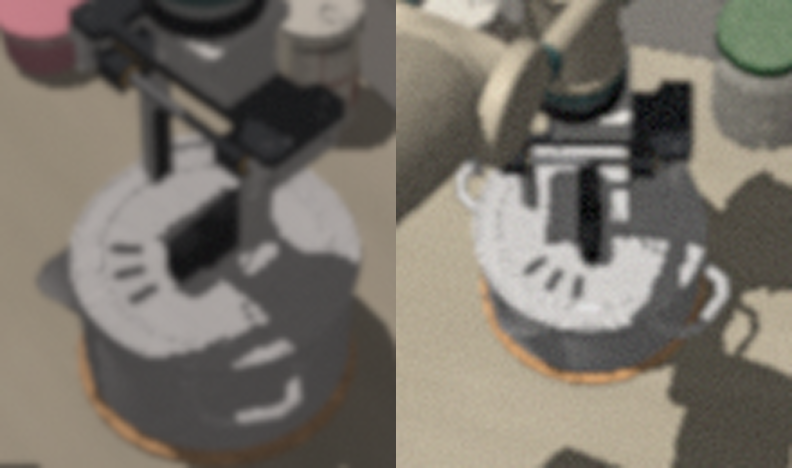

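Both fingers straddle the bar: (205,195) in the scene crop and (590,215) in the top crop. The long slots are undisturbed. Next: descend and grip.

```bash

python3 -m creep '[{"x":-0.1,"y":-0.14,"z":0.4,"ax":0.03,"ay":-0.06,"az":0.03,"hand":0},{"x":0,"y":0,"z":0.4,"ax":0,"ay":0,"az":0,"hand":0},{"x":0,"y":0,"z":0.28,"ax":0,"ay":0,"az":0,"hand":-0.2},{"x":0,"y":0,"z":0,"ax":0,"ay":0,"az":0,"hand":-0.4},{"x":0,"y":0,"z":0,"ax":0,"ay":0,"az":0,"hand":-0.6}]' 20
python3 plan.py .52 -.032 .122 101.5
python3 -m creep '[{"x":0,"y":0,"z":0,"ax":0,"ay":0,"az":0,"hand":-0.8},{"x":0,"y":0,"z":0,"ax":0,"ay":0,"az":0,"hand":-1},{"x":0,"y":0,"z":0,"ax":0,"ay":0,"az":0,"hand":-1},{"x":0,"y":0,"z":0,"ax":0,"ay":0,"az":0,"hand":-1}]' 20
python3 plan.py .52 -.032 .122 101.5; python3 -c "
from station import *;s=read_state();print(s['q'],s['torque'])"
```

```text
clock: 3.53
ee_pos: [0.5235, -0.0328, 0.1256]
tcp_rot: [-0.315, 3.119, -0.004]
ft_force: [0.5, -1.0, 0.7]
opening: 0.0364
gripper_force: 0.0
yaw now 101.55 tilt 0.42 j6 -1.967 t 3.5333
turn/6deg [-0.03   0.063  0.008] then shift/3cm [0.108 0.05  0.119] shift now-axes [0.109 0.05  0.118]
clock: 3.87
ee_pos: [0.5238, -0.0327, 0.1259]
tcp_rot: [-0.316, 3.118, -0.003]
ft_force: [-1.2, 0.5, 3.4]
opening: 0.0181
gripper_force: 20.0
yaw now 101.56 tilt 0.48 j6 -1.968 t 3.8667
turn/6deg [-0.027  0.075  0.01 ] then shift/3cm [0.121 0.047 0.129] shift now-axes [0.122 0.048 0.128]
[-1.95168545e-01  2.55328188e-01  1.74389191e+00  4.11393716e-04
  1.13406945e+00 -1.96794113e+00] [0.45009568 0.06139615 0.18975574]
```

```bash

python3 -m creep '[{"x":0,"y":0,"z":0,"ax":0,"ay":0,"az":0,"hand":-0.4},{"x":0,"y":0,"z":0,"ax":0,"ay":0,"az":0,"hand":-0.4},{"x":0.12,"y":0.05,"z":0.08,"ax":-0.03,"ay":0.07,"az":0,"hand":-0.4},{"x":0,"y":0,"z":0,"ax":0,"ay":0,"az":0,"hand":-0.4},{"x":0,"y":0,"z":0,"ax":0,"ay":0,"az":0,"hand":-0.4},{"x":0,"y":0,"z":0,"ax":0,"ay":0,"az":0,"hand":-0.4}]' 20
python3 plan.py .52 -.032 .122 101.5
python3 -m creep '[{"x":0,"y":0,"z":0,"ax":0,"ay":0,"az":0,"hand":-0.8},{"x":0,"y":0,"z":0,"ax":0,"ay":0,"az":0,"hand":-1},{"x":0,"y":0,"z":0,"ax":0,"ay":0,"az":0,"hand":-1},{"x":0,"y":0,"z":0,"ax":0,"ay":0,"az":0,"hand":-1}]' 20
python3 plan.py .52 -.032 .122 101.5; python3 -c "
from station import *;s=read_state();print(s['q'],s['torque'])"
```

```text
clock: 4.37
ee_pos: [0.5194, -0.0323, 0.1224]
tcp_rot: [0.315, -3.124, 0.0]
ft_force: [0.6, 0.1, -0.5]
opening: 0.0283
gripper_force: 0.0
yaw now 101.53 tilt 0.08 j6 -1.967 t 4.3667
turn/6deg [ 0.001 -0.013  0.005] then shift/3cm [-0.02   0.007  0.014] shift now-axes [-0.02   0.007  0.014]
clock: 4.7
ee_pos: [0.5196, -0.0325, 0.1226]
tcp_rot: [0.316, -3.125, 0.001]
ft_force: [0.3, -1.2, -0.5]
opening: 0.0179
gripper_force: 19.8
yaw now 101.55 tilt 0.06 j6 -1.968 t 4.7
turn/6deg [-0.004 -0.01   0.009] then shift/3cm [-0.016  0.015  0.019] shift now-axes [-0.016  0.015  0.019]
[-1.95591989e-01  2.57397957e-01  1.75010139e+00 -8.92782364e-04
  1.13483873e+00 -1.96767713e+00] [-0.15106106 -0.11707809  0.0854754 ]
```

```bash

python3 -m creep '[{"x":0,"y":0,"z":0,"ax":0,"ay":0,"az":-0.2,"hand":-1},{"x":0,"y":0,"z":0,"ax":0,"ay":0,"az":-0.4,"hand":-1},{"x":0,"y":0,"z":0,"ax":0,"ay":0,"az":-0.5,"hand":-1},{"x":0,"y":0,"z":0,"ax":0,"ay":0,"az":-0.5,"hand":-1},{"x":0,"y":0,"z":0,"ax":0,"ay":0,"az":-0.4,"hand":-1},{"x":0,"y":0,"z":0,"ax":0,"ay":0,"az":0,"hand":-1}]' 25
python3 plan.py .52 -.032 .122 137.5; python3 -c "
from station import *;s=read_state();print(s['torque'])"
python3 -m creep '[{"x":0,"y":0,"z":0,"ax":0,"ay":0,"az":-0.4,"hand":-1},{"x":0,"y":0,"z":0,"ax":0,"ay":0,"az":-0.5,"hand":-1},{"x":0,"y":0,"z":0,"ax":0,"ay":0,"az":-0.5,"hand":-1},{"x":0,"y":0,"z":0,"ax":0,"ay":0,"az":-0.5,"hand":-1},{"x":0,"y":0,"z":0,"ax":0,"ay":0,"az":-0.4,"hand":-1},{"x":0,"y":0,"z":0,"ax":0,"ay":0,"az":-0.2,"hand":-1},{"x":0,"y":0,"z":0,"ax":0,"ay":0,"az":0,"hand":-1},{"x":0,"y":0,"z":0,"ax":0,"ay":0,"az":0,"hand":-1}]' 25
python3 plan.py .52 -.032 .122 137.5; python3 -c "
from station import *;s=read_state();print(s['torque'])"
```

```text
clock: 5.2
ee_pos: [0.5193, -0.0321, 0.1226]
tcp_rot: [0.643, -3.074, -0.001]
ft_force: [-0.0, 0.0, -0.9]
opening: 0.0178
gripper_force: 25.0
yaw now 113.62 tilt 0.09 j6 -2.178 t 5.2
turn/6deg [ 0.009 -0.012 -3.981] then shift/3cm [-0.02  -0.015  0.019] shift now-axes [-0.025 -0.006  0.019]
[-0.0974868   0.06435557  0.1452509 ]
clock: 5.87
ee_pos: [0.5193, -0.0323, 0.1226]
tcp_rot: [1.035, -2.965, -0.0]
ft_force: [-1.3, -0.8, -0.5]
opening: 0.0179
gripper_force: 25.0
yaw now 128.49 tilt 0.08 j6 -2.438 t 5.8667
turn/6deg [ 0.008 -0.011 -1.501] then shift/3cm [-0.021 -0.01   0.019] shift now-axes [-0.022 -0.007  0.019]
[-0.23107807  0.05424736 -0.00879142]
```

```bash

python3 -m creep '[{"x":0,"y":0,"z":0,"ax":0,"ay":0,"az":-0.4,"hand":-1},{"x":0,"y":0,"z":0,"ax":0,"ay":0,"az":-0.4,"hand":-1},{"x":0,"y":0,"z":0,"ax":0,"ay":0,"az":-0.4,"hand":-1},{"x":0,"y":0,"z":0,"ax":0,"ay":0,"az":-0.3,"hand":-1},{"x":0,"y":0,"z":0,"ax":0,"ay":0,"az":0,"hand":-1},{"x":0,"y":0,"z":0,"ax":0,"ay":0,"az":0,"hand":-1}]' 25
python3 plan.py .52 -.032 .122 137.5; python3 -c "
from station import *;s=read_state();print(s['torque'])"
python3 - <<'E'
from station import *
import cv2,numpy as np
out=[]
for n,(x,y) in(("scene",(235,160)),("top",(240,180))):
    c=capture(n);np.savez(f"pics/{n}1.npz",**c);out.append(cv2.resize(c["pixels"][y:y+130,x:x+110,::-1],(396,468),interpolation=cv2.INTER_CUBIC))
cv2.imwrite("pics/turned.png",np.hstack(out))
E
```

```text
clock: 6.37
ee_pos: [0.5195, -0.0323, 0.1226]
tcp_rot: [1.264, -2.875, -0.0]
ft_force: [-0.3, -0.9, -1.4]
opening: 0.0178
gripper_force: 25.0
yaw now 137.49 tilt 0.07 j6 -2.595 t 6.3667
turn/6deg [ 0.007 -0.009 -0.002] then shift/3cm [-0.02  -0.007  0.019] shift now-axes [-0.02  -0.007  0.019]
[-0.16197328  0.04520734  0.05058759]
```

View pics/turned.png

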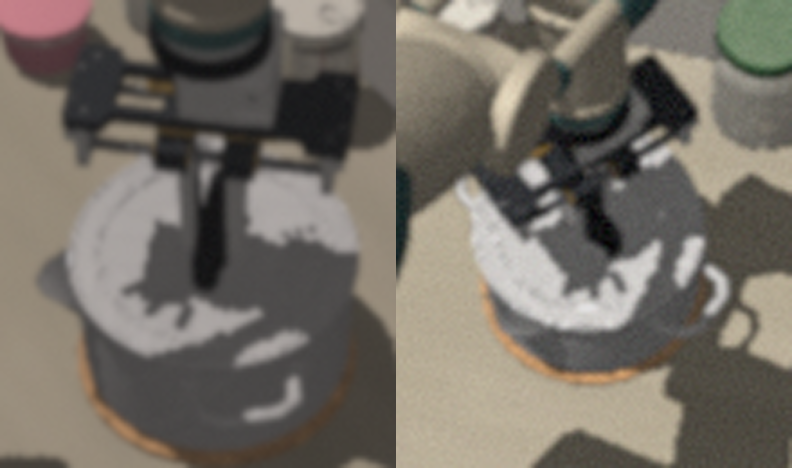

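The bar has followed the gripper, now at (205,250) in the scene crop. A gentle lift will test whether the lugs have reached the slots.

```bash

python3 -m creep '[{"x":0,"y":0,"z":-0.06,"ax":0,"ay":0,"az":0,"hand":-1},{"x":0,"y":0,"z":-0.06,"ax":0,"ay":0,"az":0,"hand":-1},{"x":0,"y":0,"z":0,"ax":0,"ay":0,"az":0,"hand":-1},{"x":0,"y":0,"z":0,"ax":0,"ay":0,"az":0,"hand":-1}]' 25
python3 -c "
from station import *;s=read_state();print(s['torque'])"
```

```text
clock: 6.8
ee_pos: [0.5194, -0.0321, 0.126]
tcp_rot: [1.265, -2.874, -0.001]
ft_force: [-0.8, 0.3, -4.0]
opening: 0.0181
gripper_force: 25.0
[ 0.09067172  0.05991137 -0.00698481]
```

The lid rises free, with only its own weight (4 N) on the wrist.

```bash

python3 -m creep '[{"x":0,"y":0,"z":-0.1,"ax":0,"ay":0,"az":0,"hand":-1},{"x":0,"y":0,"z":-0.1,"ax":0,"ay":0,"az":0,"hand":-1},{"x":0,"y":0,"z":-0.15,"ax":0,"ay":0,"az":0,"hand":-1},{"x":0,"y":0,"z":-0.15,"ax":0,"ay":0,"az":0,"hand":-1},{"x":0,"y":0,"z":0,"ax":0,"ay":0,"az":0,"hand":-1}]' 30
python3 -m creep '[{"x":0,"y":0,"z":-0.3,"ax":0,"ay":0,"az":0,"hand":-1},{"x":0,"y":0,"z":-0.4,"ax":0,"ay":0,"az":0,"hand":-1},{"x":0,"y":0,"z":-0.3,"ax":0,"ay":0,"az":0,"hand":-1},{"x":0,"y":0,"z":-0.1,"ax":0,"ay":0,"az":0,"hand":-1},{"x":0,"y":0,"z":0,"ax":0,"ay":0,"az":0,"hand":-1},{"x":0,"y":0,"z":0,"ax":0,"ay":0,"az":0,"hand":-1}]' 30
python3 - <<'E'
from station import *
import cv2,numpy as np
out=[]
for n,(x,y) in(("scene",(235,160)),("top",(240,180))):
    c=capture(n);np.savez(f"pics/{n}2.npz",**c);out.append(cv2.resize(c["pixels"][y:y+130,x:x+110,::-1],(396,468),interpolation=cv2.INTER_CUBIC))
cv2.imwrite("pics/lifted.png",np.hstack(out))
E
python3 plan.py .5195 -.0323 .172 17.5
```

```text
clock: 7.22
ee_pos: [0.5205, -0.0324, 0.1425]
tcp_rot: [-1.266, 2.874, -0.002]
ft_force: [0.5, 0.8, -4.6]
opening: 0.0176
gripper_force: 30.0
clock: 7.72
ee_pos: [0.5195, -0.0322, 0.1743]
tcp_rot: [1.266, -2.874, -0.0]
ft_force: [-0.4, -0.2, -4.9]
opening: 0.0176
gripper_force: 30.0
yaw now 137.54 tilt 0.13 j6 -2.596 t 7.8167
turn/6deg [-4.0000e-03 -2.6000e-02  2.0006e+01] then shift/3cm [-0.01   0.013  0.056] shift now-axes [-0.006 -0.015  0.056]
```

View pics/lifted.png

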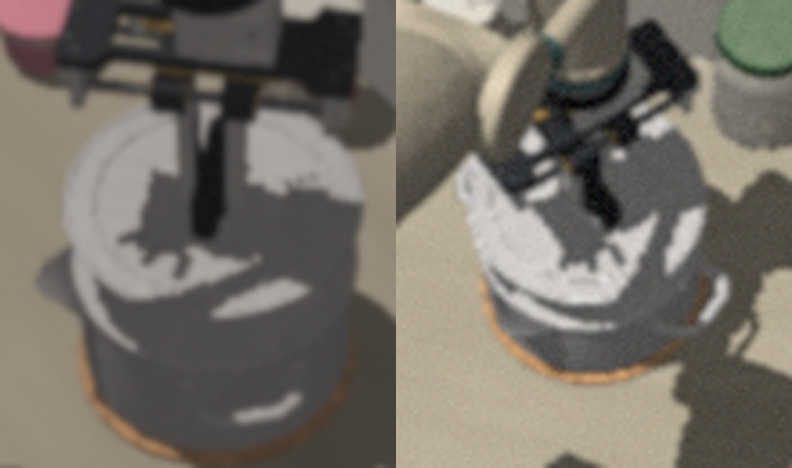

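The lid hangs level about 50 mm up, its plate centred near (210,205) in the scene crop, with the open rim visible below. Turning it 120° clockwise is next.

```bash

python3 -m creep '[{"x":0,"y":0,"z":0,"ax":0,"ay":0,"az":0.4,"hand":-1},{"x":0,"y":0,"z":0,"ax":0,"ay":0,"az":0.7,"hand":-1},{"x":0,"y":0,"z":0,"ax":0,"ay":0,"az":0.9,"hand":-1},{"x":0,"y":0,"z":0,"ax":0,"ay":0,"az":0.9,"hand":-1},{"x":0,"y":0,"z":0,"ax":0,"ay":0,"az":0.9,"hand":-1},{"x":0,"y":0,"z":0,"ax":0,"ay":0,"az":0.9,"hand":-1},{"x":0,"y":0,"z":0,"ax":0,"ay":0,"az":0.9,"hand":-1},{"x":0,"y":0,"z":0,"ax":0,"ay":0,"az":0.9,"hand":-1}]' 30
python3 -m creep '[{"x":0,"y":0,"z":0,"ax":0,"ay":0,"az":0.9,"hand":-1},{"x":0,"y":0,"z":0,"ax":0,"ay":0,"az":0.9,"hand":-1},{"x":0,"y":0,"z":0,"ax":0,"ay":0,"az":0.9,"hand":-1},{"x":0,"y":0,"z":0,"ax":0,"ay":0,"az":0.9,"hand":-1},{"x":0,"y":0,"z":0,"ax":0,"ay":0,"az":0.9,"hand":-1},{"x":0,"y":0,"z":0,"ax":0,"ay":0,"az":0.9,"hand":-1},{"x":0,"y":0,"z":0,"ax":0,"ay":0,"az":0.9,"hand":-1},{"x":0,"y":0,"z":0,"ax":0,"ay":0,"az":0.9,"hand":-1}]' 30
python3 -m creep '[{"x":0,"y":0,"z":0,"ax":0,"ay":0,"az":0.9,"hand":-1},{"x":0,"y":0,"z":0,"ax":0,"ay":0,"az":0.9,"hand":-1},{"x":0,"y":0,"z":0,"ax":0,"ay":0,"az":0.9,"hand":-1},{"x":0,"y":0,"z":0,"ax":0,"ay":0,"az":0.8,"hand":-1},{"x":0,"y":0,"z":0,"ax":0,"ay":0,"az":0.6,"hand":-1},{"x":0,"y":0,"z":0,"ax":0,"ay":0,"az":0.3,"hand":-1},{"x":0,"y":0,"z":0,"ax":0,"ay":0,"az":0,"hand":-1},{"x":0,"y":0,"z":0,"ax":0,"ay":0,"az":0,"hand":-1}]' 30
python3 plan.py .5195 -.0323 .14 17.5
```

```text
clock: 8.48
ee_pos: [0.5191, -0.0322, 0.1735]
tcp_rot: [0.226, -3.131, -0.001]
ft_force: [0.2, -0.0, -4.1]
opening: 0.0181
gripper_force: 30.0
clock: 9.15
ee_pos: [0.5191, -0.0322, 0.1735]
tcp_rot: [-0.942, -2.994, 0.001]
ft_force: [-0.0, -0.3, -4.1]
opening: 0.0176
gripper_force: 30.0
clock: 9.82
ee_pos: [0.5193, -0.0322, 0.1737]
tcp_rot: [-1.594, -2.705, 0.002]
ft_force: [-0.8, -0.5, -3.6]
opening: 0.0175
gripper_force: 30.0
yaw now 28.99 tilt 0.12 j6 -0.701 t 9.8167
turn/6deg [-0.018 -0.009  1.915] then shift/3cm [-0.006  0.007  1.123] shift now-axes [-0.008  0.007  1.123]
```

```bash
python3 - <<'E'
from station import *
import cv2,numpy as np
out=[]
for n,(x,y) in(("scene",(235,160)),("top",(240,180))):
    c=capture(n);np.savez(f"pics/{n}3.npz",**c);out.append(cv2.resize(c["pixels"][y:y+130,x:x+110,::-1],(396,468),interpolation=cv2.INTER_CUBIC))
cv2.imwrite("pics/rot.png",np.hstack(out))
E
```

```text
(no output)
```

View pics/rot.png

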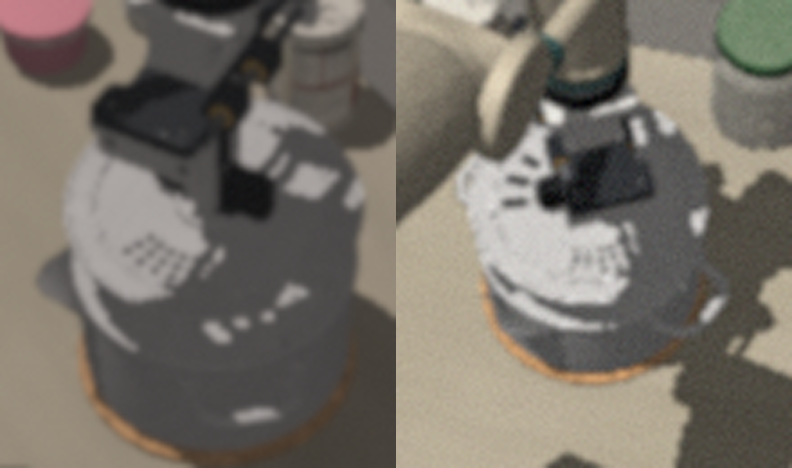

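The lid is turned with the small holes now at (160,252) in the scene crop, and it needs 11.5° more. Then I'll lower it to just above the lip.

```bash

python3 -m creep '[{"x":0,"y":0,"z":0,"ax":0,"ay":0,"az":0.6,"hand":-1},{"x":0,"y":0,"z":0,"ax":0,"ay":0,"az":0.8,"hand":-1},{"x":0,"y":0,"z":0,"ax":0,"ay":0,"az":0.5,"hand":-1},{"x":0,"y":0,"z":0.3,"ax":0,"ay":0,"az":0,"hand":-1},{"x":0,"y":0,"z":0.5,"ax":0,"ay":0,"az":0,"hand":-1},{"x":0,"y":0,"z":0.25,"ax":0,"ay":0,"az":0,"hand":-1},{"x":0,"y":0,"z":0,"ax":0,"ay":0,"az":0,"hand":-1},{"x":0,"y":0,"z":0,"ax":0,"ay":0,"az":0,"hand":-1}]' 30
python3 plan.py .5195 -.0323 .122 17.5
```

```text
clock: 10.58
ee_pos: [0.519, -0.0322, 0.142]
tcp_rot: [-1.855, -2.533, 0.002]
ft_force: [-0.1, 0.2, -4.5]
opening: 0.0175
gripper_force: 30.0
yaw now 17.58 tilt 0.16 j6 -0.502 t 10.5833
turn/6deg [-0.024 -0.01   0.013] then shift/3cm [-0.009  0.014  0.667] shift now-axes [-0.009  0.015  0.667]
```

```bash

python3 -m creep '[{"x":0,"y":0,"z":0.1,"ax":-0.02,"ay":-0.01,"az":0,"hand":-1},{"x":0,"y":0,"z":0.1,"ax":0,"ay":0,"az":0,"hand":-1},{"x":0,"y":0,"z":0.1,"ax":0,"ay":0,"az":0,"hand":-1},{"x":0,"y":0,"z":0,"ax":0,"ay":0,"az":0,"hand":-1}]' 30
python3 -m creep '[{"x":0,"y":0,"z":0.1,"ax":0,"ay":0,"az":0,"hand":-1},{"x":0,"y":0,"z":0.1,"ax":0,"ay":0,"az":0,"hand":-1},{"x":0,"y":0,"z":0,"ax":0,"ay":0,"az":0,"hand":-1},{"x":0,"y":0,"z":0,"ax":0,"ay":0,"az":0,"hand":-1}]' 30
python3 plan.py .5195 -.0323 .122 17.5
```

```text
clock: 10.92
ee_pos: [0.5192, -0.0322, 0.1333]
tcp_rot: [1.856, 2.534, 0.0]
ft_force: [-0.6, 0.5, -5.1]
opening: 0.0179
gripper_force: 30.0
clock: 11.25
ee_pos: [0.5194, -0.0322, 0.1275]
tcp_rot: [1.856, 2.533, 0.0]
ft_force: [-0.1, -0.0, -4.0]
opening: 0.0178
gripper_force: 30.0
yaw now 17.54 tilt 0.05 j6 -0.502 t 11.25
turn/6deg [0.006 0.006 0.007] then shift/3cm [-0.004  0.002  0.183] shift now-axes [-0.004  0.002  0.183]
```

Lugs are through the slots with no contact force. The lid goes down to its seat.

```bash

python3 -m creep '[{"x":0,"y":0,"z":0.08,"ax":0,"ay":0,"az":0,"hand":-1},{"x":0,"y":0,"z":0.08,"ax":0,"ay":0,"az":0,"hand":-1},{"x":0,"y":0,"z":0,"ax":0,"ay":0,"az":0,"hand":-1},{"x":0,"y":0,"z":0,"ax":0,"ay":0,"az":0,"hand":-1}]' 30
python3 plan.py .5195 -.0323 .122 17.5
```

```text
clock: 11.58
ee_pos: [0.5196, -0.0323, 0.1229]
tcp_rot: [1.856, 2.533, 0.001]
ft_force: [-0.1, -0.6, -5.1]
opening: 0.0178
gripper_force: 30.0
yaw now 17.53 tilt 0.07 j6 -0.502 t 11.5833
turn/6deg [0.01  0.007 0.006] then shift/3cm [ 0.    -0.003  0.029] shift now-axes [ 0.    -0.003  0.029]
```

```bash

python3 -m creep '[{"x":0,"y":0,"z":0.025,"ax":0,"ay":0,"az":0,"hand":-1},{"x":0,"y":0,"z":0,"ax":0,"ay":0,"az":0,"hand":-1},{"x":0,"y":0,"z":0,"ax":0,"ay":0,"az":0.3,"hand":-1},{"x":0,"y":0,"z":0,"ax":0,"ay":0,"az":0.5,"hand":-1},{"x":0,"y":0,"z":0,"ax":0,"ay":0,"az":0.5,"hand":-1},{"x":0,"y":0,"z":0,"ax":0,"ay":0,"az":0.3,"hand":-1},{"x":0,"y":0,"z":0,"ax":0,"ay":0,"az":0,"hand":-1},{"x":0,"y":0,"z":0,"ax":0,"ay":0,"az":0,"hand":-1}]' 25
python3 plan.py .5195 -.0323 .122 -22.5;python3 -c "
from station import *;s=read_state();print(s['torque'])"
```

```text
clock: 12.25
ee_pos: [0.5194, -0.0325, 0.1226]
tcp_rot: [2.06, 2.37, 0.0]
ft_force: [-1.6, -0.6, 0.2]
opening: 0.0178
gripper_force: 25.0
yaw now 7.98 tilt 0.08 j6 -0.335 t 12.25
turn/6deg [0.012 0.008 5.08 ] then shift/3cm [0.008 0.002 0.02 ] shift now-axes [0.006 0.005 0.02 ]
[-0.0608183   0.5701642  -0.02245768]
```

Seated (lid weight now on the rim) and turning freely. Next, the rest of the lock.

```bash

python3 -m creep '[{"x":0,"y":0,"z":0,"ax":0,"ay":0,"az":0.4,"hand":-1},{"x":0,"y":0,"z":0,"ax":0,"ay":0,"az":0.5,"hand":-1},{"x":0,"y":0,"z":0,"ax":0,"ay":0,"az":0.5,"hand":-1},{"x":0,"y":0,"z":0,"ax":0,"ay":0,"az":0.5,"hand":-1},{"x":0,"y":0,"z":0,"ax":0,"ay":0,"az":0.4,"hand":-1},{"x":0,"y":0,"z":0,"ax":0,"ay":0,"az":0.2,"hand":-1},{"x":0,"y":0,"z":0,"ax":0,"ay":0,"az":0,"hand":-1}]' 25
python3 -c "
from station import *;s=read_state();print(s['torque'])"
python3 -m creep '[{"x":0,"y":0,"z":0,"ax":0,"ay":0,"az":0.4,"hand":-1},{"x":0,"y":0,"z":0,"ax":0,"ay":0,"az":0.5,"hand":-1},{"x":0,"y":0,"z":0,"ax":0,"ay":0,"az":0.5,"hand":-1},{"x":0,"y":0,"z":0,"ax":0,"ay":0,"az":0.5,"hand":-1},{"x":0,"y":0,"z":0,"ax":0,"ay":0,"az":0.4,"hand":-1},{"x":0,"y":0,"z":0,"ax":0,"ay":0,"az":0.2,"hand":-1},{"x":0,"y":0,"z":0,"ax":0,"ay":0,"az":0,"hand":-1},{"x":0,"y":0,"z":0,"ax":0,"ay":0,"az":0,"hand":-1}]' 25
python3 plan.py .5195 -.0323 .122 -22.5;python3 -c "
from station import *;s=read_state();print(s['torque'])"
```

```text
clock: 12.83
ee_pos: [0.5198, -0.0324, 0.1226]
tcp_rot: [2.352, 2.08, 0.001]
ft_force: [-1.8, -1.2, 1.1]
opening: 0.018
gripper_force: 25.0
[-0.06558452  0.53772676  0.18593122]
clock: 13.5
ee_pos: [0.52, -0.0323, 0.1226]
tcp_rot: [2.603, 1.756, 0.002]
ft_force: [-0.5, -0.5, 3.0]
opening: 0.0179
gripper_force: 25.0
yaw now -21.99 tilt 0.14 j6 0.188 t 13.5
turn/6deg [ 0.022 -0.003  0.085] then shift/3cm [-0.007 -0.015  0.019] shift now-axes [-0.007 -0.015  0.019]
[-0.00044341  0.43576161  0.21568732]
```

```bash

python3 -m creep '[{"x":0,"y":0,"z":0,"ax":0,"ay":0,"az":0,"hand":-0.6},{"x":0,"y":0,"z":0,"ax":0,"ay":0,"az":0,"hand":-0.3},{"x":0,"y":0,"z":0,"ax":0,"ay":0,"az":0,"hand":-0.2},{"x":0,"y":0,"z":0,"ax":0,"ay":0,"az":0,"hand":-0.2},{"x":0,"y":0,"z":-0.3,"ax":0,"ay":0,"az":0,"hand":-0.2},{"x":0,"y":0,"z":-0.8,"ax":0,"ay":0,"az":0,"hand":-0.2},{"x":0,"y":0,"z":-0.9,"ax":0,"ay":0,"az":0,"hand":0},{"x":0,"y":0,"z":-0.9,"ax":0,"ay":0,"az":0,"hand":0}]' 25
python3 -m creep '[{"x":-0.9,"y":0,"z":-0.9,"ax":0,"ay":0,"az":0,"hand":0},{"x":-0.9,"y":0,"z":-0.9,"ax":0,"ay":0,"az":0,"hand":0},{"x":-0.9,"y":0,"z":-0.9,"ax":0,"ay":0,"az":0,"hand":0},{"x":-0.9,"y":0,"z":-0.5,"ax":0,"ay":0,"az":0,"hand":0},{"x":-0.9,"y":0,"z":0,"ax":0,"ay":0,"az":0,"hand":0},{"x":-0.9,"y":0,"z":0,"ax":0,"ay":0,"az":0,"hand":0},{"x":-0.5,"y":0,"z":0,"ax":0,"ay":0,"az":0,"hand":0},{"x":0,"y":0,"z":0,"ax":0,"ay":0,"az":0,"hand":0}]' 25
python3 - <<'E'
from station import *
import cv2,numpy as np
out=[]
for n,(x,y) in(("scene",(235,160)),("top",(240,180))):
    c=capture(n);np.savez(f"pics/{n}4.npz",**c);out.append(cv2.resize(c["pixels"][y:y+130,x:x+110,::-1],(396,468),interpolation=cv2.INTER_CUBIC))
cv2.imwrite("pics/fin.png",np.hstack(out))
E
```

```text
clock: 14.17
ee_pos: [0.5192, -0.0321, 0.2104]
tcp_rot: [2.605, 1.755, 0.001]
ft_force: [0.3, 0.3, 1.1]
opening: 0.0462
gripper_force: 0.0
clock: 14.83
ee_pos: [0.4519, -0.1988, 0.3059]
tcp_rot: [2.606, 1.749, -0.0]
ft_force: [-0.3, 0.1, -0.1]
opening: 0.0474
gripper_force: 0.0
```

View pics/fin.png

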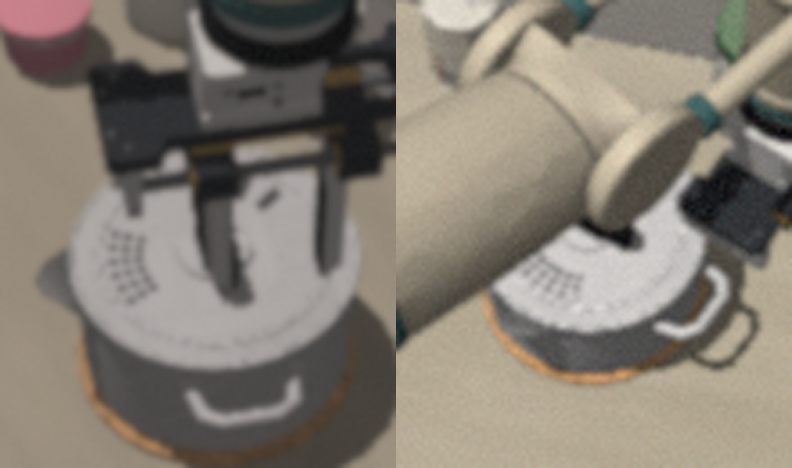

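The lid is down, and the small holes at (130,262) in the scene crop face the spout at (45,285). I'll measure the angle before handing in.

```bash
python3 - <<'E'
from h import *
c=dict(np.load("pics/scene4.npz"));g=cv2.cvtColor(c["pixels"],cv2.COLOR_RGB2GRAY)
c0=np.array([.520,-.032])
bh=cv2.morphologyEx(g,cv2.MORPH_BLACKHAT,np.ones((7,7))).astype(float)
Y,X=np.mgrid[219:247,263:282];uv=np.c_[X.ravel(),Y.ravel()];w=np.clip(bh[219:247,263:282].ravel()-10,0,None)
P=plane(c,uv,.114)-c0;r=np.hypot(*P.T);w[(r<.04)|(r>.082)]=0
m=(P*w[:,None]).sum(0)/w.sum();print("holes",m.round(4),np.hypot(*m).round(4),np.degrees(np.arctan2(m[1],m[0])).round(1))
# loops / spout for pot axis: grey spout tip from mask left of lid
for y in range(230,246):
    print(y,g[y,240:262])
E
```

```text
holes [-0.049   0.0265] 0.0557 151.6
230 [142 141 141 141 141 141 141 139 136 131 122 111 102 111 131 148 163 170
 170 168 164 162]
231 [141 141 141 141 141 140 138 134 126 116 105  97  92 107 129 147 163 170
 171 168 165 163]
232 [141 141 141 141 141 139 135 126 112 100  93  88  91 106 128 145 162 169
 170 168 166 165]
233 [141 141 141 141 141 137 127 111  98  94  91  88  90 105 128 147 163 169
 170 170 168 168]
234 [141 142 140 141 139 132 118 103  94  92  91  88  89 102 127 150 165 170
 170 169 169 168]
235 [142 141 141 140 136 127 112 100  97  95  93  91  90 100 126 153 166 169
 170 169 167 165]
236 [141 141 141 139 133 120 108 102 100  97  95  92  90  98 126 152 163 168
 169 169 166 163]
237 [141 142 140 138 130 115 107 104 102  99  96  93  92  99 123 150 159 165
 169 169 166 164]
238 [141 141 141 138 129 115 109 108 105 102  98  96  93  98 119 145 159 165
 169 168 166 166]
239 [141 141 141 139 134 121 113 109 107 104 101  98  95  95 107 135 156 163
 167 168 167 168]
240 [141 141 141 140 137 130 119 112 109 107 104 101  99  95 100 126 150 159
 164 167 168 167]
241 [142 141 140 141 140 135 125 117 112 110 107 103 100  96  98 117 142 154
 160 165 167 166]
242 [141 142 142 141 141 139 134 126 121 116 111 107 103  99  97 105 129 149
 156 163 167 167]
243 [141 141 141 142 141 141 139 136 131 126 121 113 106 101  96  97 114 140
 155 162 166 167]
244 [142 141 141 141 141 141 140 140 138 135 132 124 114 105  96  91 100 124
 147 159 164 166]
245 [142 141 142 141 141 141 141 141 140 139 138 135 127 116 103  93  91 106
 132 155 163 165]
```

```bash
python3 - <<'E'
from h import *
def hist(f,c0,lo,hi,z=.114):
    c=dict(np.load(f));g=cv2.cvtColor(c["pixels"],cv2.COLOR_RGB2GRAY).astype(np.float32)
    A=np.arange(lo,hi,2.);r=np.arange(.046,.075,.001)
    a,rr=np.meshgrid(np.radians(A),r)
    uv=proj(c,np.c_[(c0[0]+rr*np.cos(a)).ravel(),(c0[1]+rr*np.sin(a)).ravel(),0*a.ravel()+z]).astype(np.float32)
    v=cv2.remap(g,uv[:,:1],uv[:,1:],cv2.INTER_LINEAR).reshape(a.shape)
    w=np.clip(np.percentile(v,90)-5-v,0,None);m=w.sum(0)
    print(f,c0,"ang",round((A*m).sum()/m.sum(),1),"r",round((w*rr).sum()/w.sum(),4));print(m.astype(int))
hist("pics/scene0.npz",[.519,-.032],-116,-38)
hist("pics/top0.npz",[.5214,-.032],-116,-38)
hist("pics/scene4.npz",[.519,-.032],114,200)
hist("pics/top4.npz",[.5214,-.032],160,200)
E
```

```text
pics/scene0.npz [0.519, -0.032] ang -76.0 r 0.0589
[  0   0   0   0   0  49 304 571 570 364 264 399 599 566 372 273 390 554
 545 395 314 410 551 523 366 305 418 576 579 448 377 454 529 469 245  43
   0   0   0]
pics/top0.npz [0.5214, -0.032] ang -76.5 r 0.0592
[  0   0   0   4  12 144 435 674 671 542 468 571 719 715 577 468 526 679
 610 457 407 512 700 657 513 462 578 688 649 491 412 547 677 623 381  91
   0   0   0]
pics/scene4.npz [0.519, -0.032] ang 152.8 r 0.0606
[935 726 451 196  39   0   0  27 211 453 609 582 480 457 557 607 564 423
 442 543 634 562 412 386 498 588 516 387 387 535 640 563 434 444 595 645
 445 135   0   0   0   0   0]
pics/top4.npz [0.5214, -0.032] ang 172.4 r 0.0589
[619 843 989 813 571 510 692 836 747 531 473 583 630 492 219  32   0   0
   0   0]
```

The hole peaks run from 134° to 184°, so the small holes are centred at about 159°. The spout is at about 157–158.5°, well within tolerance. The lid is seated and released, and the arm is clear.

```bash
python3 -c "
from station import *;print(hand_in())"
```

```text
the job is handed in; nothing more can be done
None
```

The strainer pot is set for rice: the lid was turned, lifted off and locked back on with the small round holes within about 2° of the spout line, the arm is clear, and the job was handed in at about 15 s (no verdict was shown).

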